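Take the hot pot's lid off with the lid lifter

ROBOT

A 6-joint arm with a two-finger parallel gripper is mounted at the origin on the work surface. World frame = base frame: x ahead of the robot, y to its left, z up, the work surface at z = 0. Lengths are in m, angles in rad, forces in N, time in s.
With the tool pointing down it reaches from about 0.375 to 0.825 m from the base axis. Payload 5.5 kg.
Tool frame: the origin (TCP) lies between the finger pads; the fingertips stand 22 mm ahead of it and the grasp point (between the pads) lies 3 mm ahead of it; z points along the fingers, y is the line along which they close (so a half turn about z gives the same grasp; the last joint's range is limited). The gripper opens to 85 mm and grips with 20 to 120 N. Pads are 22 mm wide; open, the fingers measure 114 mm over their backs; the gripper's body (76 mm by 85 mm) begins 54 mm behind the grasp point. The pads swing forward as they close: fully open they stand 13 mm farther back than shut.
Start: joints at [1.283, 0.314, -0.047, 1.21, 0, 1.571], TCP at [0.17, 0.575, 0.253] pointing down, gripper open.
Joint ranges: [-2.67, 2.67], [-0.69, 1.73], [-1.03, 1.25], [-2.08, 2.16], [-1.42, 1.45], [-3.14, 3.14]. Speed limits (rad/s): [2.39, 2.39, 3.01, 3.14, 3.14, 3.14].

INTERFACE

Orientations are given as a rotation vector (axis times angle).
In Python, from station import env, vision gives the robot as it stands.
- The arm moves only by the tool drive_tool, never from a script. Its argument "targets" is a list of rows, each a list of 3 entries, a list of its own where there are three numbers: the shift along the tool's x, y, z scaled (see below), then the turn about the tool's z scaled (see below), then the closure, from 0 (fully open) to 1 (shut). In form: [[[tx, ty, tz], yaw, grip], ...]. A call has 1 to 20 rows; each row is the pose to reach, as a shift and turn from the pose commanded when the call began, along the tool's axes at that moment; what a row does not reach only later rows make up. The controller multiplies each number of a shift by 0.12 m and each number of a turn by 1.5 rad. A row lasts 1/10 s, in which the tool goes at most 50 mm and 8.59 degrees, less where a joint would pass 70% of its speed; a pose out of reach is approached as far as the arm can. A call with a number of a shift or a turn outside -1 to 1 is refused whole. A call with a gripper value outside its range is refused whole. The fingers move at their own pace and stop on an object; "squeeze" is the grip in N (left out, the last holds). Time passes only in rows, so rows that repeat a pose let the fingers close. It gives the time, the measured TCP pose, the force, the opening and the grip force at its end, in the units of the state.
- env.get_state(): the state, without advancing time (a new reading comes with each control period).
- vision.grab_frame(name): name is "side" or "top" or "wrist"; returns (picture, depth): 420x560x3 uint8, blue, green, red; 420x560 float32, m along the optical axis (not along the pixel's ray), 0 where there is no reading.
- vision.get_calibration(name): a dict with "mtx" (3x3 intrinsics, pixels), "R" (3x3) and "t" (3): a world point X has camera coordinates R X + t. Camera axes: x right, y down, z forward; pixel columns grow to the right and rows downward; lengths in m; the calibration is good to about 2 mm. A picture is of the moment at which its call begins: read the wrist's pose just before it. get_calibration takes no time and is no camera call; for the wrist camera it gives the pose at the moment of the call.
- env.finish_job(): hands the job in; it is judged then, once.
The state is a dict: "t": time; "qpos": joint angles; "qvel": joint speeds; "effort": joint torques, N m; "position": TCP position; "tool_rot": TCP orientation; "contact_force": force on the tool from outside, world axes, zero at the start; "torque": the same for the moment, N m; "grip_width": opening from 0.0 (shut) to 1.0 (fully open); "finger_force": force on a finger pad.
Only numpy, scipy, OpenCV 4.12 (cv2) and the standard library are available. Lean on these libraries where they do the work, as an engineer would, in place of code of your own. Each camera call takes 0.05 s, during which the arm holds its last target. There are 200 camera calls.

TASK

The pot's lid is hot and heavier on one side: take the lid lifter from its blue stand, hook it under the lid's loop handle, find by small trial lifts where along the bar the lid balances, and carry it hanging level (within about 3 degrees) on the hook to the white enamel plate. Set it down gently, flat in the middle of the plate, unhook, and hang the lifter back on its stand. Never let the lid tip by more than about 8 degrees (trial lifts included), never touch it with the gripper or arm, and leave the jug, stirrer and mug where they are.

Things in the scene. Friction and masses are not known exactly. Their poses are not given: they have to be found in the camera images.
- pot: steel cooking pot, fixed in place, 216 mm outer diameter, wall 4 mm, rim 90 mm high, with a small loop on each side (reaching 136 mm from the middle along its y, below the rim); origin at the centre of its underside, z up
- lid: round steel lid on the pot, loose, 226 mm diameter, 4 mm thick, dome rising 10 mm above the origin, collar underneath 201 mm in diameter and 6 mm deep that sits inside the pot with 3 mm play. Origin at the centre of the disc's underside, which lies on the pot's rim; z up. Weighs 0.65 to 0.78 kg in all; a heavy patch inside, out of sight, makes one end along its y (the handle's bar) heavier
- lid_bar (a point): middle of the lid's rigid loop handle: a straight round steel bar 9 mm thick along the lid's y, its underside 46 mm above the lid's origin (point 50.5 mm), on posts at y = -60 and +60 mm. The lid's balance point lies up to 46 mm from here along the bar, either way, new each time (centred across the bar). Lifted elsewhere, the heavy side stays down and the lid tips that way
- lifter: lid lifter, loose, 0.16 kg. Origin at the centre of its wooden handle (30 mm along x, 110 mm along its y, 30 mm high), to be gripped in the middle across its 30 mm; z up. A steel hook hangs below it, open towards +x
- lifter_hook (a point): where the bar rests in the lifter's hook: 95 mm straight below the handle's centre, on top of a level foot 8 mm wide (along y), 7 mm thick, from x = -15 to +15 mm. Upright shank behind at x = -15 to -9 mm, from handle to foot; upturned tip in front at x = +9 to +15 mm, rising 10 mm above the foot. The hook goes under a bar moving towards the lifter's +x
- stand: blue crate-like stand for the lifter, fixed, two walls 130 mm long (x), 20 mm thick, top 105 mm high, with a 64 mm wide gap between them (y = -32 to +32 mm); origin at the centre of its underside, z up. The lifter hangs with its handle lying across both walls (its y roughly along the stand's y, its centre 120 mm above the stand's origin) and its hook down in the gap
- plate: wide white enamel plate with a blue line, fixed, 280 mm outer diameter, flat inside for 250 mm, floor 5 mm and rim 9 mm above its origin (centre of the underside); the lid resting in it on its collar has its origin 11 mm above the plate's origin
- jug_mid (a point): bystander: green plastic jug, 175 mm high, 104 mm diameter; the point is on its axis 90 mm up
- stirrer: bystander: carved wooden stirrer lying on the boards, 305 mm long along its x, 45 mm wide at the blade (+x end)
- mug: bystander: blue mug, 85 mm high, 80 mm diameter, origin at the centre of its underside
Not all that is in view belongs to the job. Leave any yellow look-alike of the lid alone.

How it is judged:
By the outcome, as a careful person would: the job done as asked, in the order asked, and still so for the second after the job is handed in, with the robot touching nothing.
It also fails if it takes over 72 s, if anything falls off the work surface, if the arm or the gripper's body presses on something with over 40 N, if the wrist force passes 120 N, or if a joint passes its speed limit or range.

## Working session

There is one attempt and no reset: what is moved stays moved. The work goes in short steps, Python scripts to look and compute and a tool call to move; the robot and the scene stay as the last step left them, time stands still between calls to the robot, and variables do not carry over. Pictures are saved under pics/ and viewed, at most 10 in all, crops included, and the job is handed in when it is done.

Besides the shell and the picture viewer there is one more tool, called after ">>>" as name([rows], argument=value, ...), one row to a line, values as JSON. drive_tool: Moves the arm, as the interface text tells. Its arguments: {"type":"object","properties":{"targets":{"type":"array","items":{"type":"array"}},"squeeze":{"type":"number"}},"required":["targets"]}

```bash
ls; mkdir -p pics; python3 - <<'E'
from station import env, vision
import cv2,numpy as np
s=env.get_state();print({k:np.round(v,3) for k,v in s.items()})
for n in("top","side"):
    p,d=vision.grab_frame(n);c=vision.get_calibration(n)
    np.savez(f"pics/{n}.npz",p=p,d=d,**c)
    cv2.imwrite(f"pics/{n}.png",p);print(n,c)
E
```

```text
pics
{'t': np.float64(0.0), 'qpos': array([ 1.283,  0.314, -0.048,  1.21 , -0.   ,  1.571]), 'qvel': array([-0.   , -0.001, -0.002, -0.001, -0.001,  0.001]), 'effort': array([-0.0000e+00, -5.3959e+01,  3.3975e+01,  1.9000e-02,  0.0000e+00,
        0.0000e+00]), 'position': array([0.17 , 0.575, 0.252]), 'tool_rot': array([-4.500e-01, -3.109e+00,  3.000e-03]), 'contact_force': array([0.869, 0.107, 0.345]), 'torque': array([-0.021, -0.025,  0.018]), 'finger_force': np.float64(0.0), 'grip_width': np.float64(1.003)}
top {'mtx': array([[449.38965992,   0.        , 283.71565811],
       [  0.        , 449.38965992, 207.39489919],
       [  0.        ,   0.        ,   1.        ]]), 'R': array([[ 0.0100053 , -0.99994869, -0.00158551],
       [-0.9972597 , -0.00986214, -0.07332007],
       [ 0.07330068,  0.00231475, -0.9973072 ]]), 't': array([0.12385873, 0.62366393, 1.217189  ])}
side {'mtx': array([[469.25150454,   0.        , 280.79898192],
       [  0.        , 469.25150454, 211.88461731],
       [  0.        ,   0.        ,   1.        ]]), 'R': array([[-0.99622666, -0.08359762,  0.02332104],
       [-0.07176174,  0.64230372, -0.76308334],
       [ 0.04881276, -0.76187753, -0.6458792 ]]), 't': array([0.63226827, 0.07280776, 1.34181646])}
```

View pics/top.png

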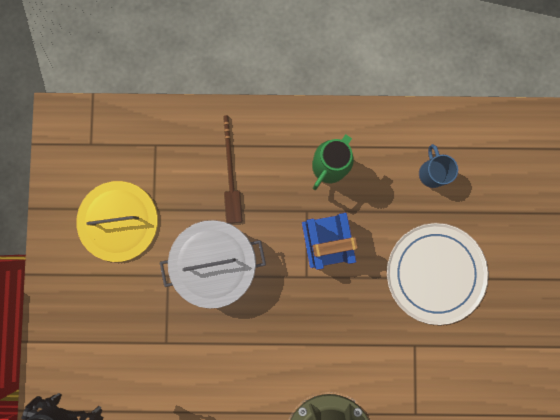

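View pics/side.png

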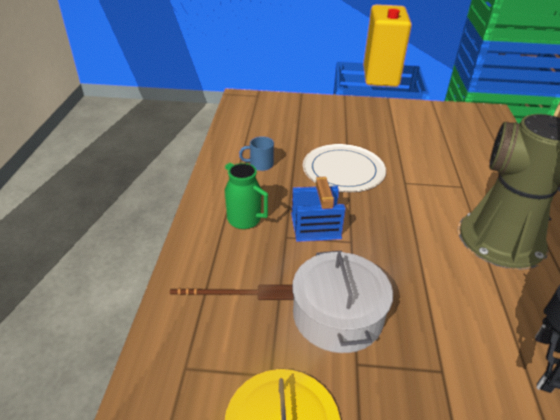

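The top view shows the steel pot and lid at (211,264), with its bar from (183,267) to (236,261). The lifter's orange handle is at (334,246) on the blue stand (329,241), and the plate is at (437,274). Possible mix-ups are the yellow lid (117,221) for the steel lid, the wooden stirrer (233,170) for the wooden lifter handle, and the blue mug (438,170) for the blue stand. I choose the silver lid at (211,264) and the orange handle at (334,246), then check them in a crop.

```bash
cat > h.py <<'E'
import numpy as np,cv2
from scipy.spatial.transform import Rotation as Ro
def cloud(p,d,c):
    v,u=np.mgrid[:d.shape[0],:d.shape[1]]
    K=c["mtx"]
    X=np.stack([(u-K[0,2])/K[0,0]*d,(v-K[1,2])/K[1,1]*d,d],-1)
    return (X-c["t"])@c["R"]   # R^T (X-t)
def line(P):
    m=P[:,:2].mean(0);_,_,V=np.linalg.svd(P[:,:2]-m,full_matrices=False);a=(P[:,:2]-m)@V[0]
    b=(P[:,:2]-m)@V[1]
    return m+V[0]*(a.max()+a.min())/2+V[1]*(b.max()+b.min())/2,np.degrees(np.arctan2(V[0,1],V[0,0])),np.ptp(a),np.ptp(b),P[:,2].mean()
E
python3 - <<'E'
from h import *
for n in("top","side"):
    z=np.load(f"pics/{n}.npz");p,d=z["p"],z["d"];W=cloud(p,d,z)
    H=cv2.cvtColor(p,cv2.COLOR_BGR2HSV)
    x,y,h=W[...,0],W[...,1],W[...,2]
    ok=(d>0)&(x>.2)
    if n=="top": lid0=W[264,211];st0=W[246,334];pl0=W[274,437]; print(lid0,st0,pl0)
    near=lambda c,r:ok&(np.hypot(x-c[0],y-c[1])<r)
    def rep(nm,m):
        P=W[m]; print(n,nm,len(P),[np.round(q,4) for q in line(P)] if len(P)>5 else "")
    rep("bar",near(lid0,.1)&(h>.128)&(h<.16))
    rep("lid",near(lid0,.14)&(h>.085)&(h<.112)&(H[...,1]<60))
    rep("handle",near(st0,.1)&(h>.125)&(h<.15))
    rep("walltop",near(st0,.13)&(h>.098)&(h<.112)&(H[...,0]>100)&(H[...,1]>150))
    rep("stand",near(st0,.13)&(h>.01)&(h<.112)&(H[...,0]>100)&(H[...,1]>150))
    rep("plate",near(pl0,.17)&(h>-.005)&(h<.03)&(H[...,1]<60))
    m=ok&(H[...,0]>50)&(H[...,0]<75)&(H[...,1]>100)&(h>.03)&(h<.2)&(x<1);rep("jug",m)
z=np.load("pics/top.npz");c=z["p"][190:320,150:380];cv2.imwrite("pics/crop1.png",cv2.resize(c,None,fx=3,fy=3,interpolation=2))
E
```

```text
[0.47171634 0.30771249 0.14448357] [0.51890325 0.00359569 0.13634477] [ 0.44281446 -0.29720637  0.00157396]
top bar 188 [array([0.4699, 0.3166]), np.float64(-79.0092), np.float64(0.1289), np.float64(0.009), np.float64(0.1448)]
top lid 5811 [array([0.4698, 0.316 ]), np.float64(-164.9499), np.float64(0.2245), np.float64(0.2251), np.float64(0.0968)]
top handle 534 [array([0.5175, 0.0014]), np.float64(101.2997), np.float64(0.1103), np.float64(0.0301), np.float64(0.1353)]
top walltop 544 [array([0.532 , 0.0088]), np.float64(102.3984), np.float64(0.1051), np.float64(0.1293), np.float64(0.1055)]
top stand 707 [array([0.5316, 0.0092]), np.float64(142.1061), np.float64(0.159), np.float64(0.1604), np.float64(0.09)]
top plate 7777 [array([ 0.4457, -0.2978]), np.float64(-108.2724), np.float64(0.2856), np.float64(0.2789), np.float64(0.0059)]
top jug 705 [array([0.731 , 0.0143]), np.float64(139.0238), np.float64(0.1425), np.float64(0.0992), np.float64(0.1455)]
side bar 203 [array([0.4722, 0.3177]), np.float64(101.321), np.float64(0.1279), np.float64(0.0096), np.float64(0.1428)]
side lid 5779 [array([0.4715, 0.3156]), np.float64(-170.5006), np.float64(0.2248), np.float64(0.2254), np.float64(0.0959)]
side handle 313 [array([0.5198, 0.0013]), np.float64(101.5875), np.float64(0.1153), np.float64(0.0318), np.float64(0.134)]
side walltop 378 [array([0.534 , 0.0126]), np.float64(-38.782), np.float64(0.1562), np.float64(0.1579), np.float64(0.1037)]
side stand 1699 [array([0.5342, 0.013 ]), np.float64(-35.4315), np.float64(0.1578), np.float64(0.1587), np.float64(0.0701)]
side plate 2923 [array([ 0.4512, -0.2898]), np.float64(142.8756), np.float64(0.2787), np.float64(0.3073), np.float64(0.0057)]
side jug 1725 [array([0.7303, 0.0122]), np.float64(176.5641), np.float64(0.1247), np.float64(0.093), np.float64(0.1091)]
```

View pics/crop1.png

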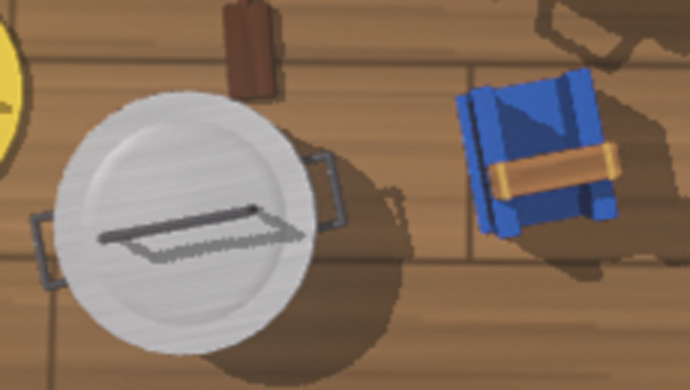

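The crop confirms it: steel lid with a dark bar from (105,238) to (253,210), and an orange handle across both blue walls at (555,171). Heights and sizes fit: bar top 0.145, handle top 0.135, handle 110x30, lid 225.

```bash
cat >> h.py <<'E'
def go(x,y,z,yawx,s=None):
    """scaled shift/turn from measured pose to TCP x,y,z with tool-x at heading yawx(deg, mod 180 chosen nearest)"""
    from station import env
    s=env.get_state();R=Ro.from_rotvec(s["tool_rot"]).as_matrix()
    cur=np.degrees(np.arctan2(R[1,0],R[0,0]));dy=(yawx-cur+90)%180-90
    sh=R.T@(np.array([x,y,z])-s["position"])/.12
    turn=-np.radians(dy)/1.5 if R[2,2]<0 else np.radians(dy)/1.5
    print("pos",np.round(s["position"],4),"hd",round(cur,2),"tilt",np.round(R[2],4),"shift",np.round(sh,4),"turn",round(turn,4),"q",np.round(s["qpos"],3))
    print("tool axes",np.round(R,4).tolist())
E
python3 -c "
from h import *
go(.519,.0014,.25,101.4)"
```

```text
pos [0.1702 0.5749 0.2525] hd 163.51 tilt [-0.     -0.0015 -1.    ] shift [-4.1437 -3.7571  0.0268] turn 0.7227 q [ 1.283  0.314 -0.048  1.21  -0.     1.571]
tool axes [[-0.9589, 0.2839, -0.0004], [0.2839, 0.9589, -0.0015], [-0.0, -0.0015, -1.0]]
```

>>> drive_tool([
  [[-1,-0.91,0],0,0],
  [[-1,-0.91,0],0,0],
  [[-1,-0.91,0],0,0],
  [[-1,-0.91,0],0,0],
])

```text
t: 0.5
position: [0.2556, 0.4326, 0.253]
tool_rot: [0.456, 3.108, -0.004]
contact_force: [-0.2, -0.1, 0.5]
grip_width: 0.996
finger_force: 0.0
```

>>> drive_tool([
  [[-1,-0.91,0],0,0],
  [[-1,-0.91,0],0,0],
  [[-1,-0.91,0],0,0],
  [[-1,-0.91,0],0,0],
])

```text
t: 0.9
position: [0.3398, 0.2947, 0.2532]
tool_rot: [0.457, 3.108, -0.002]
contact_force: [-0.0, 0.9, 0.7]
grip_width: 1.0
finger_force: 0.0
```

>>> drive_tool([
  [[-1,-0.91,0],0,0],
  [[-1,-0.91,0],0,0],
  [[-1,-0.91,0],0,0],
  [[-1,-0.91,0],0,0],
])

```text
t: 1.3
position: [0.4243, 0.1564, 0.2532]
tool_rot: [0.457, 3.107, -0.001]
contact_force: [-0.1, 0.6, -0.1]
grip_width: 1.004
finger_force: 0.0
```

>>> drive_tool([
  [[-1,-0.91,0],0.72,0],
  [[-1,-0.91,0],0.72,0],
  [[-1,-0.91,0],0.72,0],
  [[-1,-0.91,0],0.72,0],
  [[-1,-0.91,0],0.72,0],
  [[-1,-0.91,0],0.72,0],
  [[-1,-0.91,0],0.72,0],
  [[-1,-0.91,0],0.72,0],
  [[-1,-0.91,0],0.72,0],
])

```text
t: 2.2
position: [0.5066, 0.0212, 0.2531]
tool_rot: [-1.981, -2.438, -0.0]
contact_force: [0.0, -0.4, -0.6]
grip_width: 1.001
finger_force: 0.0
```

```bash
python3 - <<'E'
from h import *
from station import env,vision
go(.519,.0014,.20,101.4)
c=vision.get_calibration("wrist");p,d=vision.grab_frame("wrist");cv2.imwrite("pics/w1.png",p)
W=cloud(p,d,c);h=W[...,2];H=cv2.cvtColor(p,cv2.COLOR_BGR2HSV)
near=(d>0)&(np.hypot(W[...,0]-.519,W[...,1])<.1)
print(c["R"].round(2).tolist())
m=near&(h>.125)&(h<.15)&(H[...,0]<25);print(m.sum(),line(W[m]))
m=near&(h>.098)&(h<.112)&(H[...,0]>100);print(m.sum(),line(W[m]))
E
```

```text
pos [0.5066 0.0212 0.2531] hd 101.82 tilt [ 5.e-04 -2.e-04 -1.e+00] shift [-0.1826  0.0671  0.4425] turn 0.0049 q [ 0.041  0.139 -0.268  1.163  0.     1.406]
tool axes [[-0.2049, 0.9788, -0.0003], [0.9788, 0.2049, 0.0005], [0.0005, -0.0002, -1.0]]
[[0.98, 0.21, 0.0], [0.19, -0.93, 0.32], [0.07, -0.31, -0.95]]
3830 (array([ 0.51790257, -0.00130779]), np.float64(-78.59610506984784), np.float64(0.10950574614002817), np.float64(0.03036050692181931), np.float64(0.13471892340841216))
4177 (array([0.53291634, 0.00528343]), np.float64(-55.9058557528646), np.float64(0.1444550360272953), np.float64(0.1579696709854576), np.float64(0.10449031107031476))
```

View pics/w1.png

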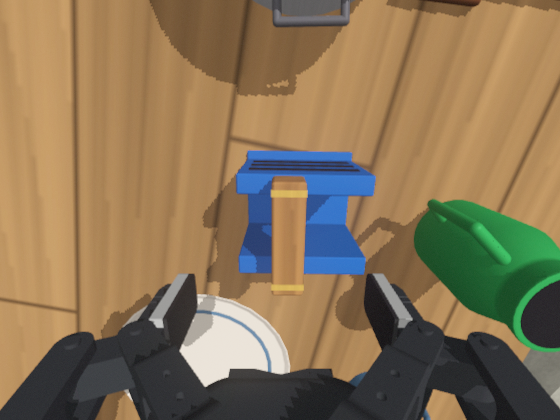

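The wrist view shows the orange handle from (289,185) to (288,290) across both blue walls, between the open fingers and clear of the jug (490,260).

>>> drive_tool([
  [[-0.193,0.061,0.1],0.005,0],
  [[-0.193,0.061,0.6],0.005,0],
  [[-0.193,0.061,0.6],0.005,0],
])

```text
t: 2.55
position: [0.5156, -0.0009, 0.1771]
tool_rot: [-1.989, -2.425, 0.006]
contact_force: [-1.0, 0.1, 0.0]
grip_width: 0.999
finger_force: 0.0
```

>>> drive_tool([
  [[0,0,0.24],0,0],
  [[0,0,0.484],0,0],
  [[0,0,0.484],0,0],
  [[0,0,0.484],0,0.5],
  [[0,0,0.484],0,1],
  [[0,0,0.484],0,1],
  [[0,0,0.484],0,1],
  [[0,0,0.484],0,1],
  [[0,0,0.484],0,1],
], squeeze=70)

```text
t: 3.45
position: [0.5195, -0.0009, 0.1248]
tool_rot: [1.993, 2.426, 0.003]
contact_force: [-0.5, -0.8, 7.5]
grip_width: 0.343
finger_force: 70.1
```

```bash
python3 - <<'E'
from h import *
from station import env,vision
go(.5185,0,.123,101.4)
s=env.get_state();print(s["contact_force"],s["grip_width"],s["finger_force"],s["t"])
E
```

```text
pos [ 0.5195 -0.0009  0.1248] hd 101.21 tilt [-4.0e-04  2.6e-03 -1.0e+00] shift [ 0.0091 -0.0069  0.0148] turn -0.0022 q [-0.002  0.252 -0.438  0.878  0.     1.373]
tool axes [[-0.1944, 0.9809, 0.0026], [0.9809, 0.1944, 0.0001], [-0.0004, 0.0026, -1.0]]
[-0.45777329 -0.82857094  7.45809088] 0.3428971703582464 70.10557651519775 3.45
```

>>> drive_tool([
  [[0,0,-0.1],0,1],
  [[0,0,-0.3],0,1],
  [[0,0,-0.7],0,1],
  [[0,0,-1],0,1],
  [[0,0,-1],0,1],
  [[0,0,-1],0,1],
])

```text
t: 4.05
position: [0.5189, -0.001, 0.2443]
tool_rot: [1.993, 2.426, 0.002]
contact_force: [-0.3, 1.0, -2.1]
grip_width: 0.344
finger_force: 69.5
```

```bash
python3 - <<'E'
from h import *
from station import env,vision
go(.5185,0,.123,101.4)
s=env.get_state();print(s["contact_force"],s["grip_width"])
c=vision.get_calibration("side");p,d=vision.grab_frame("side");W=cloud(p,d,c)
print(line(W[(d>0)&(abs(W[...,0]-.52)<.06)&(abs(W[...,1])<.07)&(abs(W[...,2]-.245)<.03)&(p[...,2]>p[...,0].astype(int)+50)]))
K=c["mtx"];q=c["R"]@np.array([.52,0,.19])+c["t"];u,v=(K@q/q[2])[:2].astype(int);print(u,v)
cv2.imwrite("pics/s2.png",cv2.resize(p[v-50:v+50,u-60:u+60],None,fx=6,fy=6,interpolation=2))
E
```

```text
pos [ 0.5189 -0.001   0.2443] hd 101.2 tilt [-4.0e-04  2.1e-03 -1.0e+00] shift [ 0.0092 -0.0035  1.0112] turn -0.0023 q [-0.002  0.164 -0.26   1.145 -0.     1.373]
tool axes [[-0.1942, 0.981, 0.0021], [0.981, 0.1942, -0.0], [-0.0004, 0.0021, -1.0]]
[-0.31517885  1.02166386 -2.08723126] 0.34369032596110827
(array([0.52932461, 0.00264296]), np.float64(95.9477050842303), np.float64(0.1145672922760774), np.float64(0.0708727315151118), np.float64(0.2489713383999248))
325 170
```

View pics/s2.png

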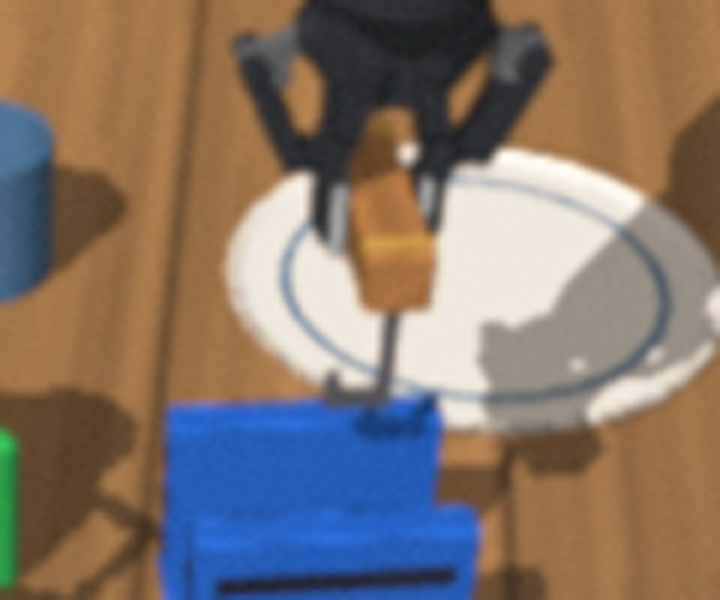

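The hook is clear of the stand. The shank (390,350) is on the robot side and the upturned tip (333,385) points away, so the hook opens toward tool +y (heading about 11°). I'll insert it from the robot side, moving outward.

>>> drive_tool([
  [[0.4,-0.15,0],0,1],
  [[0.8,-0.3,0],0,1],
  [[0.99,-0.3,0],0,1],
])

```text
t: 4.4
position: [0.456, 0.1098, 0.2412]
tool_rot: [-1.99, -2.425, 0.006]
contact_force: [0.2, -0.7, -1.7]
grip_width: 0.338
finger_force: 69.8
```

>>> drive_tool([
  [[0.4,0,0],0,1],
  [[0.8,0,0],0,1],
  [[0.9,0,0],0,1],
])

```text
t: 4.7
position: [0.4369, 0.2177, 0.2414]
tool_rot: [-1.987, -2.43, 0.003]
contact_force: [0.1, 0.1, -1.6]
grip_width: 0.341
finger_force: 69.8
```

>>> drive_tool([
  [[0.4,0,0],0,1],
  [[0.7,0,0],0,1],
  [[0.79,0,0],0,1],
  [[0.79,0,0],0,1],
  [[0.79,0,0],0,1],
  [[0.79,0,0],0,1],
])

```text
t: 5.3
position: [0.4207, 0.306, 0.2428]
tool_rot: [1.996, 2.426, -0.002]
contact_force: [0.3, -0.4, -1.8]
grip_width: 0.338
finger_force: 69.8
```

```bash
cat >> h.py <<'E'
def planefit(P):
    c=P.mean(0)
    for _ in range(4):
        A=np.c_[P[:,:2]-c[:2],np.ones(len(P))];k=np.linalg.lstsq(A,P[:,2],rcond=None)[0];r=P[:,2]-A@k;P=P[abs(r)<2.5*r.std()+1e-4]
    return k,len(P),r.std()
def lidlook(n,lid,save=None):
    """lid-rim plane slopes along bar (+y lid = heading 101) and across, deg"""
    from station import vision
    c=vision.get_calibration(n);p,d=vision.grab_frame(n);W=cloud(p,d,c)
    if save:cv2.imwrite(save,p)
    H=cv2.cvtColor(p,cv2.COLOR_BGR2HSV)
    r=np.hypot(W[...,0]-lid[0],W[...,1]-lid[1])
    m=(d>0)&(r>.08)&(r<.109)&(abs(W[...,2]-lid[2]-.003)<.02)&(H[...,1]<70)
    k,N,sd=planefit(W[m]);a=np.radians(101.1)
    print(n,"slope+y deg",round(np.degrees(k[0]*np.cos(a)+k[1]*np.sin(a)),2),"across",round(np.degrees(k[0]*np.sin(a)-k[1]*np.cos(a)),2),"z",round(k[2],4),N,round(sd,4))
    return p,d,W,H
E
python3 - <<'E'
from h import *
go(.422,.3074,.2443,101.1)
for n in("top","side","wrist"):
    p,d,W,H=lidlook(n,(.471,.317,.09),f"pics/{n}3.png")
    x,y,h=W[...,0],W[...,1],W[...,2]
    m=(d>0)&(np.hypot(x-.471,y-.317)<.08)&(h>.128)&(h<.16)
    if n!="side": 
        g=(np.abs((x-.471)*.981+(y-.317)*.193)<.02);m&=g
    print(n,m.sum(),line(W[m]))
    m=(d>0)&(np.hypot(x-.422,y-.3074)<.08)&(abs(h-.245)<.015)&(H[...,0]<25)&(H[...,1]>100)
    print(n,"handle",m.sum(),line(W[m]) if m.sum()>5 else "")
E
```

```text
pos [0.4207 0.306  0.2428] hd 101.11 tilt [-1.e-03 -9.e-04 -1.e+00] shift [ 0.0098  0.0129 -0.0128] turn 0.0001 q [ 6.290e-01  1.700e-01 -2.560e-01  1.146e+00 -1.000e-03  2.006e+00]
tool axes [[-0.1927, 0.9813, -0.0007], [0.9813, 0.1927, -0.0012], [-0.001, -0.0009, -1.0]]
top slope+y deg 0.06 across -0.01 z 0.0951 1995 0.0021
top 136 (array([0.46987086, 0.31605244]), np.float64(-78.82283330539988), np.float64(0.1292007281377712), np.float64(0.008974112709791574), np.float64(0.1447935065814674))
top handle 201 (array([0.42801349, 0.27335511]), np.float64(92.50393077777183), np.float64(0.03977825084811848), np.float64(0.02864346840221669), np.float64(0.2536134478532739))
side slope+y deg -0.09 across -0.0 z 0.0942 2447 0.0015
side 294 (array([0.4438639, 0.3137527]), np.float64(96.04723954180814), np.float64(0.1295282836688241), np.float64(0.07601970904133723), np.float64(0.1436062996695072))
side handle 534 (array([0.42710556, 0.31053794]), np.float64(97.22944190609826), np.float64(0.11078179319651899), np.float64(0.04641449845828393), np.float64(0.24913272381077747))
wrist slope+y deg -0.15 across 0.03 z 0.094 14813 0.0007
wrist 1600 (array([0.47010451, 0.31549446]), np.float64(-78.49409311722377), np.float64(0.12397341328093545), np.float64(0.01002339530254093), np.float64(0.14364076558152136))
wrist handle 13013 (array([0.41854215, 0.31502048]), np.float64(-78.87933897070909), np.float64(0.09197377856867381), np.float64(0.03154022454297198), np.float64(0.2524081109121877))
```

>>> drive_tool([
  [[0,0,0.1],0,1],
  [[0,0,0.207],0,1],
  [[0,0,0.207],0,1],
  [[0,0.1,0.207],0,1],
  [[0,0.2,0.207],0,1],
  [[0,0.3,0.207],0,1],
  [[0,0.38,0.207],0,1],
  [[0,0.42,0.207],0,1],
  [[0,0.42,0.207],0,1],
  [[0,0.42,0.207],0,1],
])

```text
t: 6.45
position: [0.4699, 0.3172, 0.2182]
tool_rot: [-1.994, -2.427, 0.001]
contact_force: [0.2, -0.4, -2.2]
grip_width: 0.343
finger_force: 69.7
```

```bash
python3 - <<'E'
from h import *
from station import env,vision
go(.470,.316,.2338,101.1)
p,d,W,H=lidlook("wrist",(.470,.316,.09),"pics/w4.png")
x,y,h=W[...,0],W[...,1],W[...,2]
p,d=vision.grab_frame("side");c=vision.get_calibration("side")
K=c["mtx"];q=c["R"]@np.array([.47,.316,.15])+c["t"];u,v=(K@q/q[2])[:2].astype(int);print(u,v)
cv2.imwrite("pics/s4.png",cv2.resize(p[v-45:v+45,u-60:u+60],None,fx=6,fy=6,interpolation=2))
F=[]
for i in range(4):
    vision.grab_frame("wrist");F.append(np.r_[env.get_state()["contact_force"],env.get_state()["torque"]])
print(np.round(F,2))
E
```

```text
pos [0.4699 0.3172 0.2182] hd 101.2 tilt [-1.e-04 -6.e-04 -1.e+00] shift [-0.0099 -0.0013 -0.1298] turn 0.0011 q [ 0.594  0.268 -0.189  1.115  0.     1.969]
tool axes [[-0.1942, 0.981, -0.0006], [0.981, 0.1942, -0.0002], [-0.0001, -0.0006, -1.0]]
wrist slope+y deg -0.18 across 0.01 z 0.0939 18255 0.0007
345 270
[[-0.78 -0.2  -1.19  0.    0.03  0.  ]
 [-0.43  0.3  -0.87 -0.03  0.    0.03]
 [ 0.01 -0.21 -1.07  0.02 -0.01 -0.05]
 [ 0.09 -0.21 -1.61  0.03 -0.01  0.01]]
```

View pics/s4.png

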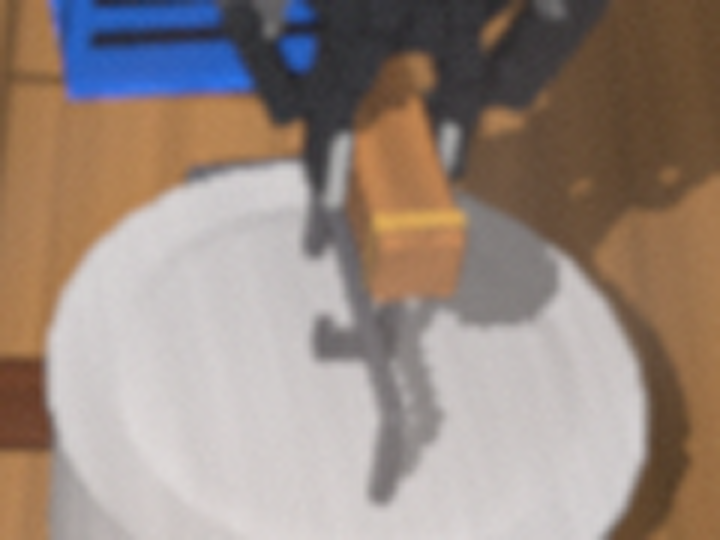

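The side crop shows the foot under the bar, its tip (325,335) beyond the bar (370,335). Now a small trial lift.

>>> drive_tool([
  [[0,0,-0.07],0,1],
  [[0,0,-0.12],0,1],
  [[0,0,-0.15],0,1],
  [[0,0,-0.165],0,1],
  [[0,0,-0.175],0,1],
  [[0,0,-0.175],0,1],
  [[0,0,-0.175],0,1],
])

```text
t: 7.45
position: [0.4697, 0.3171, 0.2388]
tool_rot: [-1.994, -2.427, 0.002]
contact_force: [0.3, -1.0, -8.7]
grip_width: 0.343
finger_force: 69.8
```

```bash
cat >> h.py <<'E'
def trial(lid,n=6):
    from station import env,vision
    F=[]
    for i in range(n):
        lidlook("wrist",lid) if i<2 else vision.grab_frame("wrist")
        s=env.get_state();F.append(np.r_[s["contact_force"],s["torque"]])
    F=np.array(F);print("F",F.mean(0).round(2),"sd",F.std(0).round(2),"t",s["t"]);go(lid[0],lid[1],.2338,101.1)
E
python3 -c "
from h import *
trial((.470,.316,.09))"
```

```text
wrist slope+y deg -1.71 across -0.0 z 0.0958 15766 0.0007
wrist slope+y deg -1.73 across 0.0 z 0.0959 15779 0.0007
F [ 0.02  0.38 -7.63  0.1   0.04 -0.01] sd [0.39 0.48 0.54 0.01 0.03 0.03] t 7.75
pos [0.47   0.3173 0.2393] hd 101.2 tilt [-1.e-04 -2.e-04 -1.e+00] shift [-0.0103 -0.002   0.0455] turn 0.0012 q [ 0.594  0.258 -0.154  1.16   0.     1.969]
tool axes [[-0.1943, 0.9809, -0.0002], [0.9809, 0.1943, -0.0001], [-0.0001, -0.0002, -1.0]]
```

>>> drive_tool([
  [[0,0,0.03],0,1],
  [[0,0,0.07],0,1],
  [[0.06,0,0.07],0,1],
  [[0.125,0,0.07],0,1],
  [[0.125,0,0.07],0,1],
  [[0.125,0,0.03],0,1],
  [[0.125,0,0.01],0,1],
  [[0.125,0,0],0,1],
  [[0.125,0,0],0,1],
  [[0.125,0,0],0,1],
])

```text
t: 8.75
position: [0.4669, 0.3316, 0.2388]
tool_rot: [-1.994, -2.427, 0.002]
contact_force: [-0.8, 0.1, -8.6]
grip_width: 0.343
finger_force: 70.7
```

```bash
python3 -c "
from h import *
trial((.470,.316,.09))"
```

```text
wrist slope+y deg -1.92 across 0.05 z 0.0961 14412 0.0007
wrist slope+y deg -1.96 across 0.03 z 0.0961 14444 0.0007
F [-0.19  0.1  -8.1  -0.06 -0.02  0.01] sd [0.41 0.27 0.43 0.03 0.03 0.03] t 9.05
pos [0.4671 0.3319 0.2392] hd 101.19 tilt [-2.e-04 -3.e-04 -1.e+00] shift [-0.1346 -0.002   0.0453] turn 0.0011 q [ 0.618  0.269 -0.139  1.163 -0.     1.993]
tool axes [[-0.1941, 0.981, -0.0002], [0.981, 0.1941, -0.0002], [-0.0002, -0.0003, -1.0]]
```

>>> drive_tool([
  [[0,0,0.03],0,1],
  [[0,0,0.07],0,1],
  [[0.04,0,0.07],0,1],
  [[0.08,0,0.07],0,1],
  [[0.08,0,0.07],0,1],
  [[0.08,0,0.03],0,1],
  [[0.08,0,0.01],0,1],
  [[0.08,0,0],0,1],
  [[0.08,0,0],0,1],
  [[0.08,0,0],0,1],
])

```text
t: 10.05
position: [0.465, 0.3411, 0.2388]
tool_rot: [-1.994, -2.427, 0.002]
contact_force: [-0.8, -0.6, -8.3]
grip_width: 0.339
finger_force: 70.7
```

```bash
python3 -c "
from h import *
trial((.470,.316,.09))"
```

```text
wrist slope+y deg 0.95 across -0.03 z 0.0969 14228 0.0007
wrist slope+y deg 0.98 across -0.02 z 0.097 14193 0.0007
F [-0.13  0.01 -8.9  -0.    0.    0.02] sd [0.27 0.28 0.39 0.04 0.03 0.02] t 10.35
pos [0.4652 0.3414 0.2393] hd 101.2 tilt [-1.e-04 -2.e-04 -1.e+00] shift [-0.2153 -0.0021  0.0455] turn 0.0012 q [ 0.633  0.276 -0.129  1.165  0.     2.008]
tool axes [[-0.1942, 0.981, -0.0002], [0.981, 0.1942, -0.0001], [-0.0001, -0.0002, -1.0]]
```

>>> drive_tool([
  [[0,0,0.03],0,1],
  [[0,0,0.07],0,1],
  [[-0.02,0,0.07],0,1],
  [[-0.04,0,0.07],0,1],
  [[-0.04,0,0.07],0,1],
  [[-0.04,0,0.03],0,1],
  [[-0.04,0,0.01],0,1],
  [[-0.04,0,0],0,1],
  [[-0.04,0,0],0,1],
  [[-0.04,0,0],0,1],
])

```text
t: 11.35
position: [0.4659, 0.3365, 0.2388]
tool_rot: [-1.994, -2.427, 0.002]
contact_force: [0.4, -0.3, -8.5]
grip_width: 0.34
finger_force: 70.7
```

```bash
python3 -c "
from h import *
trial((.470,.316,.09))"
```

```text
wrist slope+y deg -1.95 across 0.01 z 0.0961 14240 0.0007
wrist slope+y deg -1.94 across 0.02 z 0.0962 14252 0.0007
F [ 0.24 -0.09 -8.64 -0.03  0.    0.  ] sd [0.38 0.33 0.55 0.02 0.02 0.03] t 11.65
pos [0.4662 0.3367 0.2392] hd 101.2 tilt [-1.e-04 -2.e-04 -1.e+00] shift [-0.1754 -0.0021  0.0454] turn 0.0012 q [ 0.626  0.272 -0.134  1.164  0.     2.001]
tool axes [[-0.1943, 0.9809, -0.0002], [0.9809, 0.1943, -0.0001], [-0.0001, -0.0002, -1.0]]
```

>>> drive_tool([
  [[0,0,0.03],0,1],
  [[0,0,0.07],0,1],
  [[0.02,0,0.07],0,1],
  [[0.02,0,0.07],0,1],
  [[0.02,0,0.03],0,1],
  [[0.02,0,0.01],0,1],
  [[0.02,0,0],0,1],
  [[0.02,0,0],0,1],
  [[0.02,0,0],0,1],
])

```text
t: 12.55
position: [0.4654, 0.3388, 0.2388]
tool_rot: [-1.994, -2.427, 0.002]
contact_force: [0.2, -0.3, -9.3]
grip_width: 0.343
finger_force: 70.7
```

```bash
python3 -c "
from h import *
trial((.470,.316,.09))"
```

```text
wrist slope+y deg -0.2 across -0.05 z 0.0966 14229 0.0007
wrist slope+y deg -0.21 across -0.05 z 0.0967 14247 0.0007
F [ 0.29 -0.22 -9.02 -0.02  0.    0.01] sd [0.52 0.32 0.33 0.02 0.03 0.02] t 12.85
pos [0.4657 0.339  0.2392] hd 101.2 tilt [-1.e-04 -2.e-04 -1.e+00] shift [-0.1951 -0.0021  0.0453] turn 0.0012 q [ 0.629  0.274 -0.132  1.165 -0.     2.005]
tool axes [[-0.1942, 0.981, -0.0002], [0.981, 0.1942, -0.0002], [-0.0001, -0.0002, -1.0]]
```

Level within 0.1°. Lift slowly clear of the collar and check again.

>>> drive_tool([
  [[0,0,-0.01],0,1],
  [[0,0,-0.02],0,1],
  [[0,0,-0.035],0,1],
  [[0,0,-0.05],0,1],
  [[0,0,-0.065],0,1],
  [[0,0,-0.08],0,1],
  [[0,0,-0.1],0,1],
  [[0,0,-0.11],0,1],
  [[0,0,-0.11],0,1],
  [[0,0,-0.11],0,1],
])

```text
t: 13.85
position: [0.4657, 0.3391, 0.2526]
tool_rot: [-1.994, -2.428, 0.0]
contact_force: [1.0, 0.3, -8.6]
grip_width: 0.342
finger_force: 70.7
```

```bash
python3 -c "
from h import *
trial((.470,.316,.105))"
```

```text
wrist slope+y deg -0.18 across 0.01 z 0.1104 14231 0.0007
wrist slope+y deg -0.17 across -0.0 z 0.1103 14209 0.0007
F [ 0.27  0.05 -8.78  0.02 -0.   -0.02] sd [0.37 0.45 0.35 0.02 0.03 0.02] t 14.15
pos [0.4657 0.339  0.2525] hd 101.2 tilt [-1.e-04 -2.e-04 -1.e+00] shift [-0.1953 -0.0022  0.1555] turn 0.0012 q [ 0.629  0.269 -0.109  1.193 -0.     2.005]
tool axes [[-0.1943, 0.9809, -0.0002], [0.9809, 0.1943, -0.0001], [-0.0001, -0.0002, -1.0]]
```

>>> drive_tool([
  [[0,0,-0.01],0,1],
  [[0,0,-0.03],0,1],
  [[0,0,-0.06],0,1],
  [[0,0,-0.1],0,1],
  [[0,0,-0.15],0,1],
  [[0,0,-0.2],0,1],
  [[0,0,-0.25],0,1],
  [[0,0,-0.3],0,1],
  [[0,0,-0.35],0,1],
  [[0,0,-0.4],0,1],
  [[0,0,-0.45],0,1],
  [[0,0,-0.5],0,1],
  [[0,0,-0.54],0,1],
  [[0,0,-0.57],0,1],
  [[0,0,-0.59],0,1],
  [[0,0,-0.6],0,1],
  [[0,0,-0.6],0,1],
])

```text
t: 15.85
position: [0.4658, 0.3391, 0.3246]
tool_rot: [-1.994, -2.428, 0.0]
contact_force: [0.2, -0.7, -8.1]
grip_width: 0.342
finger_force: 70.7
```

>>> drive_tool([
  [[-0.02,-0.005,0],0,1],
  [[-0.05,-0.012,0],0,1],
  [[-0.1,-0.024,0],0,1],
  [[-0.16,-0.038,0],0,1],
  [[-0.24,-0.057,0],0,1],
  [[-0.33,-0.079,0],0,1],
  [[-0.43,-0.103,0],0,1],
  [[-0.53,-0.127,0],0,1],
  [[-0.63,-0.151,0],0,1],
  [[-0.73,-0.174,0],0,1],
  [[-0.81,-0.194,0],0,1],
  [[-0.87,-0.208,0],0,1],
  [[-0.91,-0.217,0],0,1],
  [[-0.93,-0.222,0],0,1],
  [[-0.93,-0.222,0],0,1],
])

```text
t: 17.35
position: [0.4614, 0.2243, 0.3246]
tool_rot: [-1.994, -2.427, -0.0]
contact_force: [0.3, -0.3, -8.9]
grip_width: 0.338
finger_force: 70.8
```

```bash
python3 -c "
from h import *
s=.93*.12
trial((.470+.194*s-.981*s*.239,.316-.981*s-.194*s*.239,.176),2)
import cv2
from station import vision
lidlook('top',(.470+.194*s-.981*s*.239,.316-.981*s-.194*s*.239,.176))"
```

```text
wrist slope+y deg -0.84 across -0.14 z 0.1823 14156 0.0007
wrist slope+y deg -0.51 across -0.06 z 0.1824 14199 0.0007
F [ 0.09  0.95 -8.28 -0.02 -0.   -0.  ] sd [0.15 0.02 0.2  0.   0.02 0.01] t 17.45
pos [0.4614 0.2248 0.3246] hd 101.22 tilt [ 4.e-04  1.e-04 -1.e+00] shift [-0.1983 -0.0043  0.7564] turn 0.0013 q [ 0.453  0.129 -0.118  1.323  0.     1.828]
tool axes [[-0.1945, 0.9809, 0.0], [0.9809, 0.1945, 0.0004], [0.0004, 0.0001, -1.0]]
top slope+y deg 0.01 across 0.05 z 0.1834 1953 0.0019
```

>>> drive_tool([
  [[-0.01,-0.002,0],0,1],
  [[-0.03,-0.007,0],0,1],
  [[-0.06,-0.014,0],0,1],
  [[-0.1,-0.024,0],0,1],
  [[-0.15,-0.036,0],0,1],
  [[-0.21,-0.05,0],0,1],
  [[-0.28,-0.067,0],0,1],
  [[-0.36,-0.086,0],0,1],
  [[-0.45,-0.108,0],0,1],
  [[-0.54,-0.129,0],0,1],
  [[-0.63,-0.151,0],0,1],
  [[-0.72,-0.172,0],0,1],
  [[-0.81,-0.194,0],0,1],
  [[-0.9,-0.215,0],0,1],
  [[-0.99,-0.237,0],0,1],
])

```text
t: 19.0
position: [0.4564, 0.1014, 0.3246]
tool_rot: [1.994, 2.428, 0.0]
contact_force: [0.1, -1.0, -8.1]
grip_width: 0.34
finger_force: 70.8
```

>>> drive_tool([
  [[-0.09,-0.022,0],0,1],
  [[-0.18,-0.043,0],0,1],
  [[-0.27,-0.065,0],0,1],
  [[-0.36,-0.086,0],0,1],
  [[-0.45,-0.108,0],0,1],
  [[-0.54,-0.129,0],0,1],
  [[-0.63,-0.151,0],0,1],
  [[-0.72,-0.172,0],0,1],
  [[-0.81,-0.194,0],0,1],
  [[-0.9,-0.215,0],0,1],
  [[-0.99,-0.237,0],0,1],
])

```text
t: 20.1
position: [0.4516, -0.0206, 0.3246]
tool_rot: [-1.994, -2.428, 0.0]
contact_force: [-1.3, -0.1, -9.6]
grip_width: 0.341
finger_force: 70.8
```

>>> drive_tool([
  [[-0.09,-0.022,0],0,1],
  [[-0.18,-0.043,0],0,1],
  [[-0.27,-0.065,0],0,1],
  [[-0.36,-0.086,0],0,1],
  [[-0.45,-0.108,0],0,1],
  [[-0.54,-0.129,0],0,1],
  [[-0.63,-0.151,0],0,1],
  [[-0.72,-0.172,0],0,1],
  [[-0.81,-0.194,0],0,1],
  [[-0.9,-0.215,0],0,1],
  [[-0.99,-0.237,0],0,1],
])

```text
t: 21.2
position: [0.4468, -0.1427, 0.3246]
tool_rot: [1.994, 2.428, -0.0]
contact_force: [-0.7, -0.2, -8.7]
grip_width: 0.34
finger_force: 70.8
```

>>> drive_tool([
  [[-0.09,-0.022,0],0,1],
  [[-0.18,-0.043,0],0,1],
  [[-0.27,-0.065,0],0,1],
  [[-0.36,-0.086,0],0,1],
  [[-0.45,-0.108,0],0,1],
  [[-0.54,-0.129,0],0,1],
  [[-0.62,-0.148,0],0,1],
  [[-0.69,-0.165,0],0,1],
  [[-0.75,-0.179,0],0,1],
  [[-0.8,-0.191,0],0,1],
  [[-0.84,-0.201,0],0,1],
  [[-0.87,-0.208,0],0,1],
  [[-0.89,-0.213,0],0,1],
  [[-0.9,-0.215,0],0,1],
  [[-0.9,-0.215,0],0,1],
  [[-0.9,-0.215,0],0,1],
  [[-0.9,-0.215,0],0,1],
])

```text
t: 22.9
position: [0.4425, -0.2525, 0.3246]
tool_rot: [-1.994, -2.428, -0.0]
contact_force: [0.2, 0.1, -8.7]
grip_width: 0.335
finger_force: 70.8
```

```bash
python3 - <<'E'
from h import *
from station import env,vision
s=env.get_state();t=s["position"]
off=np.array([.470-.4657,.316-.339]);L=t[:2]+off;print("lid expect",L)
for n in("wrist","top","side"):
    p,d,W,H=lidlook(n,(L[0],L[1],.176),f"pics/{n}5.png")
    x,y,h=W[...,0],W[...,1],W[...,2]
    m=(d>0)&(np.hypot(x-L[0],y-L[1])<.14)&(abs(h-.18)<.012)&(H[...,1]<60);print("lid",m.sum(),line(W[m]))
    (cx,cy),r=cv2.minEnclosingCircle((W[m][:,:2]*1000).astype(np.float32));print("circ",cx,cy,r)
    m=(d>0)&(np.hypot(x-.446,y+.297)<.16)&(h>-.002)&(h<.02)&(H[...,1]<60);P=W[m][:,:2];r=np.hypot(*(P-[.446,-.297]).T)
    P=P[r>.128]
    if len(P)>30:
        # outer edge fit by angle bins
        a=np.arctan2(P[:,1]+.297,P[:,0]-.446);b=((a+np.pi)/(2*np.pi)*60).astype(int);rr=np.hypot(P[:,0]-.446,P[:,1]+.297)
        E=np.array([P[b==i][np.argmax(rr[b==i])] for i in np.unique(b)])
        A=np.c_[2*E,np.ones(len(E))];k=np.linalg.lstsq(A,(E**2).sum(1),rcond=None)[0];print("plate",k[:2],np.sqrt(k[2]+k[0]**2+k[1]**2),len(E))
print(env.get_state()["t"]);go(.446-off[0],-.297-off[1],t[2],101.2)
E
```

```text
lid expect [ 0.44684457 -0.27549227]
wrist slope+y deg -0.14 across 0.05 z 0.1825 14237 0.0007
lid 26595 (array([ 0.4471474 , -0.26334833]), np.float64(10.03758796772029), np.float64(0.22527083083509886), np.float64(0.19417488412667772), np.float64(0.18374019933368513))
circ 450.0606384277344 -278.90386962890625 112.95643615722656
plate [ 0.45924234 -0.33287626] 0.17573046686479896 23
top slope+y deg 0.05 across 0.01 z 0.1831 2387 0.0019
lid 4915 (array([ 0.45199911, -0.26896069]), np.float64(158.94157103786742), np.float64(0.22433908587702245), np.float64(0.21179344202206093), np.float64(0.18445909060018179))
circ 450.2503662109375 -275.96368408203125 113.8345947265625
plate [ 0.44400348 -0.30371988] 0.14477249471723982 46
side slope+y deg 0.07 across 0.1 z 0.1828 837 0.0015
lid 1952 (array([ 0.4520833, -0.274385 ]), np.float64(169.68553795285806), np.float64(0.22336533390752533), np.float64(0.22778751600729624), np.float64(0.18430458587367657))
circ 451.9414367675781 -275.77728271484375 115.68067169189453
plate [ 0.44624822 -0.29998881] 0.1408754175676148 58
23.05
pos [ 0.4425 -0.2526  0.3246] hd 101.21 tilt [-0.e+00  1.e-04 -1.e+00] shift [-0.1735 -0.0415  0.    ] turn 0.0001 q [-0.519  0.122 -0.126  1.323  0.     0.856]
tool axes [[-0.1944, 0.9809, 0.0001], [0.9809, 0.1944, -0.0], [-0.0, 0.0001, -1.0]]
```

```bash
python3 - <<'E'
from h import *
for n in("top","side"):
    z=np.load(f"pics/{n}.npz");p,d=z["p"],z["d"];H=cv2.cvtColor(p,cv2.COLOR_BGR2HSV);W=cloud(p,d,z)
    def fit(c,z0,z1,R):
        m=(d>0)&(np.hypot(W[...,0]-c[0],W[...,1]-c[1])<R+.02)&(W[...,2]>z0)&(W[...,2]<z1)&(H[...,1]<60);P=W[m][:,:2]
        a=np.arctan2(P[:,1]-c[1],P[:,0]-c[0]);b=((a+np.pi)/(2*np.pi)*60).astype(int);rr=np.hypot(*(P-c).T)
        E=np.array([P[b==i][np.argmax(rr[b==i])] for i in np.unique(b)])
        for _ in range(4):
            A=np.c_[2*E,np.ones(len(E))];k=np.linalg.lstsq(A,(E**2).sum(1),rcond=None)[0];r=np.sqrt(k[2]+k[0]**2+k[1]**2)
            e=abs(np.hypot(*(E-k[:2]).T)-r);E=E[e<2*e.std()+.001]
        print(n,k[:2],r,len(E))
    fit([.446,-.297],-.002,.02,.14); fit([.47,.316],.085,.1,.113)
E
```

```text
top [ 0.44504374 -0.29698413] 0.14045977557138367 56
top [0.47005313 0.31598956] 0.11209260583191945 60
side [ 0.44635979 -0.29593653] 0.13869198362644722 41
side [0.47179917 0.31569836] 0.11257018183319474 60
```

>>> drive_tool([
  [[-0.02,-0.008,0.01],0,1],
  [[-0.05,-0.02,0.03],0,1],
  [[-0.08,-0.03,0.06],0,1],
  [[-0.11,-0.04,0.1],0,1],
  [[-0.13,-0.05,0.15],0,1],
  [[-0.15,-0.057,0.21],0,1],
  [[-0.158,-0.06,0.28],0,1],
  [[-0.158,-0.06,0.36],0,1],
  [[-0.158,-0.06,0.44],0,1],
  [[-0.158,-0.06,0.52],0,1],
  [[-0.158,-0.06,0.6],0,1],
  [[-0.158,-0.06,0.68],0,1],
  [[-0.158,-0.06,0.76],0,1],
  [[-0.158,-0.06,0.84],0,1],
  [[-0.158,-0.06,0.9],0,1],
  [[-0.158,-0.06,0.95],0,1],
  [[-0.158,-0.06,0.98],0,1],
  [[-0.158,-0.06,1.0],0,1],
  [[-0.158,-0.06,1.0],0,1],
])

```text
t: 24.95
position: [0.4391, -0.2727, 0.2044]
tool_rot: [-1.994, -2.428, -0.0]
contact_force: [-0.5, 0.1, -8.3]
grip_width: 0.342
finger_force: 70.8
```

>>> drive_tool([
  [[0,0,0.01],0,1],
  [[0,0,0.03],0,1],
  [[0,0,0.06],0,1],
  [[0,0,0.1],0,1],
  [[0,0,0.14],0,1],
  [[0,0,0.18],0,1],
  [[0,0,0.21],0,1],
  [[0,0,0.24],0,1],
  [[0,0,0.26],0,1],
  [[0,0,0.27],0,1],
  [[0,0,0.27],0,1],
  [[0,0,0.27],0,1],
])

```text
t: 26.15
position: [0.4392, -0.2728, 0.1723]
tool_rot: [1.994, 2.427, 0.0]
contact_force: [0.5, 0.2, -8.7]
grip_width: 0.34
finger_force: 70.8
```

```bash
python3 - <<'E'
from h import *
from station import env,vision
L=(.4457,-.2965)
for n in("wrist","top","side"):
    p,d,W,H=lidlook(n,(*L,.026),f"pics/{n}6.png")
    x,y,h=W[...,0],W[...,1],W[...,2]
    m=(d>0)&(np.hypot(x-L[0],y-L[1])<.13)&(abs(h-.033)<.01)&(H[...,1]<60)
    (cx,cy),r=cv2.minEnclosingCircle((W[m][:,:2]*1000).astype(np.float32));print("circ",cx,cy,r)
    if n=="wrist":cv2.imwrite("pics/w6.png",p)
go(.4457,-.2965,.157,101.2);print(env.get_state()["t"])
E
```

```text
wrist slope+y deg -0.22 across 0.09 z 0.0302 14372 0.0007
circ 446.57965087890625 -299.2950439453125 112.9776382446289
top slope+y deg -0.04 across 0.2 z 0.0309 1854 0.0022
circ 446.6351318359375 -295.7939147949219 113.28306579589844
side slope+y deg -0.13 across 0.04 z 0.0307 838 0.002
circ 448.950927734375 -295.1626281738281 115.217529296875
pos [ 0.4393 -0.2728  0.1724] hd 101.2 tilt [-3.e-04  2.e-04 -1.e+00] shift [-0.2042  0.0142  0.1282] turn 0.0 q [-0.556  0.207 -0.377  0.987 -0.     0.82 ]
tool axes [[-0.1943, 0.9809, 0.0003], [0.9809, 0.1943, -0.0002], [-0.0003, 0.0002, -1.0]]
26.3
```

View pics/top6.png

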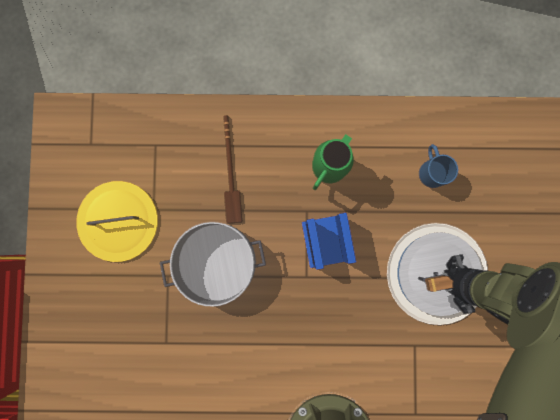

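The top view shows the lid concentric in the plate at about (437,274). Lower slowly.

>>> drive_tool([
  [[0,0,0.02],0,1],
  [[0,0,0.05],0,1],
  [[0,0,0.08],0,1],
  [[0,0,0.1],0,1],
  [[0,0,0.11],0,1],
  [[0,0,0.117],0,1],
  [[0,0,0.123],0,1],
  [[0,0,0.128],0,1],
  [[0,0,0.133],0,1],
  [[0,0,0.138],0,1],
  [[0,0,0.145],0,1],
  [[0,0,0.16],0,1],
  [[0,0,0.16],0,1],
])

```text
t: 27.6
position: [0.4392, -0.2728, 0.153]
tool_rot: [1.994, 2.427, 0.0]
contact_force: [-0.7, 0.0, -1.4]
grip_width: 0.337
finger_force: 71.7
```

```bash
python3 - <<'E'
from h import *
from station import env
lidlook("wrist",(.4457,-.2965,.011))
s=env.get_state();print(s["contact_force"],s["t"]);go(.4393,-.2728,.139,101.2)
E
```

```text
wrist slope+y deg -0.15 across 0.03 z 0.015 14738 0.0007
[-0.26288348 -0.43853363 -1.84339125] 27.65
pos [ 0.4392 -0.2727  0.153 ] hd 101.2 tilt [-1.e-04  2.e-04 -1.e+00] shift [-0.0007  0.0006  0.1168] turn -0.0 q [-0.556  0.223 -0.404  0.943  0.     0.82 ]
tool axes [[-0.1942, 0.981, 0.0002], [0.981, 0.1942, -0.0001], [-0.0001, 0.0002, -1.0]]
```

>>> drive_tool([
  [[0,0,0.06],0,1],
  [[0,0,0.117],0,1],
  [[0,0,0.117],0,1],
  [[0,0,0.117],0,1],
  [[0,-0.05,0.117],0,1],
  [[0,-0.12,0.117],0,1],
  [[0,-0.22,0.117],0,1],
  [[0,-0.32,0.117],0,1],
  [[0,-0.4,0.117],0,1],
  [[0,-0.4,0.117],0,1],
  [[0,-0.4,-0.05],0,1],
  [[0,-0.4,-0.4],0,1],
  [[0,-0.4,-0.85],0,1],
  [[0,-0.4,-0.85],0,1],
  [[0,-0.4,-0.85],0,1],
])

```text
t: 29.15
position: [0.3932, -0.2828, 0.2567]
tool_rot: [1.991, 2.424, 0.001]
contact_force: [0.1, -0.1, -2.8]
grip_width: 0.34
finger_force: 72.0
```

```bash
python3 - <<'E'
from h import *
from station import env
lidlook("wrist",(.4457,-.2965,.011))
s=env.get_state();print(s["contact_force"],s["t"]);go(.519,-.0009,.255,101.2)
E
```

```text
wrist slope+y deg -0.16 across 0.04 z 0.0151 7611 0.0008
[-0.29500422 -0.51969653 -2.17757424] 29.2
pos [ 0.3922 -0.2821  0.255 ] hd 101.2 tilt [-6.e-04  7.e-04 -1.e+00] shift [ 2.0940e+00  1.4913e+00 -5.0000e-04] turn -0.0 q [-0.624  0.093 -0.317  1.16   0.     0.752]
tool axes [[-0.1942, 0.981, 0.0008], [0.981, 0.1942, -0.0005], [-0.0006, 0.0007, -1.0]]
```

>>> drive_tool([
  [[0.25,0.18,0],0,1],
  [[0.5,0.36,0],0,1],
  [[0.8,0.57,0],0,1],
  [[1.0,0.71,0],0,1],
])

```text
t: 29.6
position: [0.4518, -0.1453, 0.2528]
tool_rot: [-1.991, -2.426, 0.001]
contact_force: [0.5, -0.0, -1.2]
grip_width: 0.339
finger_force: 72.0
```

>>> drive_tool([
  [[0.25,0.18,0],0,1],
  [[0.5,0.36,0],0,1],
  [[0.8,0.57,0],0,1],
  [[1.0,0.71,0],0,1],
  [[1.094,0.78,0],0,1],
])

```text
out of range; nothing moved
```

```bash
python3 -c "
from h import *
go(.519,-.0009,.1255,101.2)"
```

```text
pos [ 0.4518 -0.1453  0.2528] hd 101.25 tilt [ 0.0024 -0.0027 -1.    ] shift [1.0687 0.7872 1.0611] turn 0.0005 q [-3.120e-01  8.100e-02 -3.350e-01  1.158e+00  1.000e-03  1.063e+00]
tool axes [[-0.195, 0.9808, -0.0031], [0.9808, 0.195, 0.0018], [0.0024, -0.0027, -1.0]]
```

>>> drive_tool([
  [[0.25,0.18,0],0,1],
  [[0.5,0.36,0],0,1],
  [[0.8,0.58,0],0,1],
  [[1.0,0.73,0],0,1],
  [[1.0,0.78,0],0,1],
  [[1.0,0.78,0],0,1],
  [[1.0,0.78,0],0,1],
])

```text
t: 30.3
position: [0.5198, -0.0126, 0.2537]
tool_rot: [-1.994, -2.426, 0.003]
contact_force: [-0.2, -0.7, -1.4]
grip_width: 0.336
finger_force: 72.0
```

```bash
python3 -c "
from h import *
go(.519,-.0009,.1255,101.2)"
```

```text
pos [ 0.5198 -0.0126  0.2537] hd 101.17 tilt [ 1.0e-04 -2.6e-03 -1.0e+00] shift [0.0967 0.015  1.0684] turn -0.0004 q [-0.024  0.165 -0.236  1.172 -0.     1.352]
tool axes [[-0.1937, 0.9811, -0.0026], [0.9811, 0.1937, -0.0004], [0.0001, -0.0026, -1.0]]
```

>>> drive_tool([
  [[0.097,0.013,0],0,1],
  [[0.097,0.013,0.1],0,1],
  [[0.097,0.013,0.4],0,1],
  [[0.097,0.013,0.7],0,1],
  [[0.097,0.013,0.95],0,1],
  [[0.097,0.013,1.0],0,1],
  [[0.097,0.013,1.0],0,1],
])

```text
t: 31.0
position: [0.5188, -0.0004, 0.134]
tool_rot: [-1.993, -2.426, 0.003]
contact_force: [-0.4, 0.4, -1.6]
grip_width: 0.34
finger_force: 71.9
```

>>> drive_tool([
  [[0,0,0.02],0,1],
  [[0,0,0.04],0,1],
  [[0,0,0.055],0,1],
  [[0,0,0.065],0,1],
  [[0,0,0.07],0,1],
  [[0,0,0.073],0,1],
  [[0,0,0.073],0,1],
])

```text
t: 31.7
position: [0.5201, -0.0001, 0.1263]
tool_rot: [1.994, 2.428, -0.0]
contact_force: [0.0, -0.2, -2.3]
grip_width: 0.34
finger_force: 71.9
```

>>> drive_tool([
  [[0,0,0.008],0,1],
  [[0,0,0.014],0,1],
  [[0,0,0.018],0,1],
  [[0,0,0.018],0,1],
])

```text
t: 32.1
position: [0.5201, -0.0001, 0.1248]
tool_rot: [1.994, 2.427, 0.0]
contact_force: [-3.1, 0.4, 6.3]
grip_width: 0.341
finger_force: 73.0
```

```bash
python3 -c "
from h import *
go(.519,-.0009,.1245,101.2)
from station import env
print(env.get_state()['contact_force'])"
```

```text
pos [ 5.201e-01 -1.000e-04  1.248e-01] hd 101.2 tilt [-1.e-04  4.e-04 -1.e+00] shift [-0.0044 -0.0106  0.0024] turn 0.0 q [-0.     0.255 -0.434  0.882  0.     1.375]
tool axes [[-0.1943, 0.9809, 0.0004], [0.9809, 0.1943, 0.0], [-0.0001, 0.0004, -1.0]]
[-3.07378148  0.44431869  6.25368148]
```

Contact with the walls is firm, so open and retreat upward.

>>> drive_tool([
  [[0,0,-0.01],0,0.7],
  [[0,0,-0.01],0,0],
  [[0,0,-0.01],0,0],
  [[0,0,-0.01],0,0],
  [[0,0,-0.01],0,0],
  [[0,0,-0.01],0,0],
  [[0,0,-0.1],0,0],
  [[0,0,-0.3],0,0],
  [[0,0,-0.6],0,0],
  [[0,0,-1],0,0],
  [[0,0,-1],0,0],
  [[0,0,-1],0,0],
  [[0,0,-1],0,0],
])

```text
t: 33.4
position: [0.5196, -0.0002, 0.2436]
tool_rot: [-1.994, -2.427, 0.001]
contact_force: [0.3, -0.0, 0.1]
grip_width: 1.0
finger_force: 0.0
```

```bash
python3 - <<'E'
from h import *
from station import env,vision
s=env.get_state();print(s["contact_force"],s["grip_width"],s["t"],s["position"])
c=vision.get_calibration("wrist");p,d=vision.grab_frame("wrist");W=cloud(p,d,c);H=cv2.cvtColor(p,cv2.COLOR_BGR2HSV)
m=(d>0)&(np.hypot(W[...,0]-.519,W[...,1])<.1)&(W[...,2]>.12)&(W[...,2]<.15)&(H[...,0]<25)
print(m.sum(),line(W[m]),planefit(W[m]))
p,d=vision.grab_frame("side");cv2.imwrite("pics/s9.png",p)
E
```

```text
[ 0.31440361 -0.04762624  0.11902558] 1.0000221311602573 33.4 [ 5.19604195e-01 -1.68173272e-04  2.43607052e-01]
4494 (array([ 0.51976729, -0.00054732]), np.float64(-78.59667487722609), np.float64(0.1096523767228974), np.float64(0.03015543893544375), np.float64(0.1346254984059308)) (array([ 0.00106388, -0.00127991,  0.13478062]), 4318, np.float64(0.0006771235996138205))
```

View pics/s9.png

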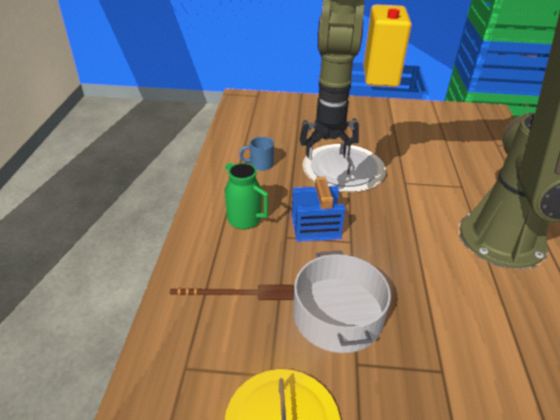

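The lifter hangs level on the stand (324,192), the lid lies in the plate (345,168), and the jug (243,197), mug (258,155) and stirrer (235,292) have not moved.

```bash
python3 -c "
from station import env
print(env.finish_job())"
```

```text
the job is handed in; nothing more can be done
None
```

The lid is flat in the middle of the plate, the lifter is back on its stand, and the job was handed in at about 33.5 s; measured lid tilt stayed under 2° (under 1° during the carry), and the jug, stirrer and mug were not moved.

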